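# Swing the bench magnifier over the circuit board

## Robot

A 6-joint arm with a two-finger parallel gripper is mounted at the origin on the work surface. World frame = base frame: x ahead of the robot, y to its left, z up, the work surface at z = 0. Lengths are in m, angles in degrees, forces in N, time in s.
With the tool pointing down it reaches from about 0.4 to 0.825 m from the base axis. Payload 7 kg.
Tool frame: the origin (TCP) lies on the centre line of the jaws, within the pads' length; the fingertips stand 25 mm ahead of it and the grasp point (between the pads) lies 6 mm ahead of it; z points along the fingers, y is the line along which they close (so a half turn about z gives the same grasp; the last joint's range is limited). The gripper opens to 85 mm and grips with 20 to 120 N. Pads are 22 mm wide; open, the fingers measure 114 mm over their backs; the gripper's body (76 mm by 85 mm) begins 54 mm behind the grasp point. The pads swing forward as they close: fully open they stand 13 mm farther back than shut.
Start: joints at [92.367, 20.546, 0.682, 0, -70.136, -16.507], TCP at [0.165, 0.655, 0.225] pointing down, gripper open.
Joint ranges: [-176.03, 176.03], [-82.01, 121.73], [-58.28, 71.71], [-173.87, 95.51], [-174.79, -0.11], [-173.66, 173.66]. Speed limits (degrees/s): [136.94, 136.94, 172.46, 180, 180, 180].

## Interface

Orientations are given as a 3x3 rotation matrix whose columns are the frame's x, y, z axes.
In Python, from cell import status, viewer, ticket gives the robot as it stands.
- The arm moves only by the tool step_arm, never from a script. Its argument "steps" is a list that holds one entry, the list of rows, each a list of 6 numbers: the shift along the world's x, y, z each as a share of 0.02 m, from -1 to 1, then the turn, a rotation vector about the world's x, y, z each as a share of 0.1 rad, from -1 to 1. In form: [[[dx, dy, dz, wx, wy, wz], ...]]. A call has 1 to 12 rows; each row shifts and turns the commanded pose from where the row before left it; what a row does not reach is not made up. A row lasts 1/8 s, in which the tool goes at most 62.5 mm and 10.7 degrees, less where a joint would pass 70% of its speed; a pose out of reach is approached as far as the arm can. A call with a number of a shift or a turn outside -1 to 1 is refused whole. A call with a gripper value outside its range is refused whole. "jaw" is the opening, from -1 (shut) to 1 (fully open), so that 0 is half open, set as the call begins (left out, the last holds). The fingers move at their own pace and stop on an object; the grip force is fixed at half the most. Time passes only in rows, so rows that do not move let the fingers close. It gives the time, the measured TCP pose, the force, the opening and the grip force at its end, in the units of the state.
- status.observe(): the state, without advancing time (a new reading comes with each control period).
- viewer.read_camera(name): name is "side" or "top"; returns the picture (420x560x3 uint8, blue, green, red); there is no depth.
- viewer.camera_model(name): a dict with "fx", "fy", "cx", "cy" (pixels), "k1" (the pictures are not rectified: a ray, as slopes to the right and down, at radius r is drawn at 1 + k1 r^2 times it, then the intrinsics apply), "position" and "attitude" of the camera in the world. Camera axes: x right, y up, looking along -z (the intrinsics and any distortion apply to the point x, -y, -z); pixel columns grow to the right and rows downward; lengths in m; the calibration is good to about 2 mm. A picture is of the moment at which its call begins. camera_model takes no time and is no camera call.
- ticket.finish_job(): hands the job in; it is judged then, once.
The state is a dict: "clock": time; "qpos": joint angles; "qvel": joint speeds; "joint_torque": joint torques, N m; "tool_pos": TCP position; "tcp_rot": TCP orientation; "force": force on the tool from outside, world axes, zero at the start; "wrist_torque": the same for the moment, N m; "opening": finger opening in m; "finger_force": force on a finger pad.
Only numpy, scipy, OpenCV 4.12 (cv2) and the standard library are available. Lean on these libraries where they do the work, as an engineer would, in place of code of your own. Each camera call takes 0.05 s, during which the arm holds its last target. There are 200 camera calls.

## Task

Set the bench magnifier up for inspecting the circuit board that is clamped in the board holder: push its arm round with a finger until the lens is over the board, and press the tipped-up lens head down until it is fully level, so that someone looking straight down through the lens sees the whole board. Push gently and do not grip, keep off the glass, and do not drag, tip or lift the magnifier's foot; leave the board holder and everything else on the bench where they are.

Things in the scene. Friction and masses are not known exactly. Their poses are not given: they have to be found in the camera images.
- magnifier: Foot and post of the bench magnifier: it stands loose on the bench, about 4.4 kg. Grey round foot, 200 mm across and 18 mm high; from it rises a steel post, 20 mm across, capped by a black hub 34 mm across whose top is 197 mm above the bench. Origin on the post's axis at bench level; z up, the foot's centre lies 30 mm from the post along this body's -x. With the arm at joint value 0 the arm points along this body's -x, roughly towards the robot.
- swing_arm (a joint): Angle of the magnifier's arm about the upright post, rad: 0 along the foot's -x axis, positive counter-clockwise seen from above, end stops at -1.5 and 1.5. The joint is stiff (0.2 N m of friction, about 2.5 N pushed 75 mm from the post) and stays where it is left.
- rod_mid (a point): Point on the axis of the arm, a level round steel rod 14 mm thick, 75 mm from the post's axis and 180 mm above the bench; its x axis points along the rod towards the post. The bare rod runs from 17 to 109 mm from the post's axis; the knuckle that carries the lens head is 130 mm from it. The underside of the rod is free.
- lens_head (a joint): Tip angle of the lens head about the level knuckle pin at the arm's end, rad: 0 = level, against its stop; positive = outer side tipped up. Stiff: it stays at any tilt, and about 1 to 3 N down on the tab tips it down. Once on the stop, more than about 18 N on the tab would tip the whole magnifier.
- glass: The round glass lens, clear diameter 125 mm, 6 mm thick; origin at its centre, z along its optical axis (up when level). It sits in a white ring-shaped head 152 mm outside diameter and 26 mm high, the glass recessed 10 mm below the ring's top. The lens centre is 86 mm from the knuckle pin, so 216 mm from the post's axis when level, always straight out along the arm. Level, the ring's top is 193 mm above the bench and its underside 167 mm.
- tab (a point): Middle of the upper face of the flat white tab (28 mm long, 26 mm wide, 8 mm thick) on the outer side of the lens head, opposite the knuckle: 178 mm from the knuckle pin and 7 mm above the pin's level when the head is level (then 308 mm from the post and 187 mm above the bench); the tab ends 10 mm farther out.
- holder: Board holder, loose on the bench, 104 mm long (its y) with a knob at +y out to 70 mm, 66 mm wide (its x), with two black jaws up to 42 mm high that clamp a dark green circuit board, 46 mm (x) by 62 mm (y), flat, its top 40 mm above the bench, with parts up to 11 mm tall on it. Origin under the board's centre, at bench level. It stands to the left or the right of the magnifier's post, its centre within about 10 mm of the circle that the lens centre follows when level.
- corner_a (a point): Corner of the circuit board's top face at the holder's -x -y side, 40 mm above the bench.
- corner_b (a point): Corner of the circuit board's top face at the holder's -x +y side, 40 mm above the bench.
- corner_c (a point): Corner of the circuit board's top face at the holder's +x +y side, 40 mm above the bench.
- corner_d (a point): Corner of the circuit board's top face at the holder's +x -y side, 40 mm above the bench.
- tray: Bystander: open white plastic parts tray, 110 x 80 x 28 mm, with small components in it; on the other side of the magnifier from the board. Origin centre of underside.
- reel: Bystander: grey reel of solder standing on its flange, 56 mm across, 40 mm high. Origin centre of underside.
- meter: Bystander: red multimeter lying on its back, 132 x 70 x 45 mm. Origin centre of underside.
- driver: Bystander: screwdriver with a black handle lying on the bench, 160 mm long along its x.
Not all that is in view belongs to the job. Leave any blue look-alike of the holder alone.

How it is judged:
By the outcome, as a careful person would: the job done as asked, in the order asked, and still so for the second after the job is handed in, with the robot touching nothing.
It also fails if it takes over 56 s, if anything falls off the work surface, if the arm or the gripper's body presses on something with over 40 N, if the wrist force passes 120 N, or if a joint passes its speed limit or range.

## Working session

There is one attempt and no reset: what is moved stays moved. The work goes in short steps, Python scripts to look and compute and a tool call to move; the robot and the scene stay as the last step left them, time stands still between calls to the robot, and variables do not carry over. Pictures are saved under pics/ and viewed, at most 10 in all, crops included, and the job is handed in when it is done.

Besides the shell and the picture viewer there is one more tool, called after "Call:" by a JSON object that holds its "api" and its "payload". step_arm: Moves the arm, as the interface text tells. Its arguments: {"type":"object","properties":{"steps":{"type":"array","items":{"type":"array","items":{"type":"array","items":{"type":"number"}}}},"jaw":{"type":"number"}},"required":["steps"]}

```bash
mkdir -p pics; cat > h.py <<'E'
import numpy as np,cv2
from cell import status,viewer,ticket
def ray(n,u,v):
    m=viewer.camera_model(n);x=(u-m['cx'])/m['fx'];y=(v-m['cy'])/m['fy']
    d=np.array([x,y]);s=d.copy()
    for _ in range(20): s=d/(1+m['k1']*(s@s))
    return np.array(m['position']),np.array(m['attitude'])@np.array([s[0],-s[1],-1.])
def onz(n,u,v,z):
    p,d=ray(n,u,v);return p+d*(z-p[2])/d[2]
def proj(n,P):
    m=viewer.camera_model(n);q=np.array(m['attitude']).T@(np.array(P)-m['position'])
    s=np.array([q[0],-q[1]])/-q[2];s=s*(1+m['k1']*(s@s))
    return m['fx']*s[0]+m['cx'],m['fy']*s[1]+m['cy']
def two(u,v,U,V):
    p,d=ray('top',u,v);q,e=ray('side',U,V)
    t=np.linalg.lstsq(np.c_[d,-e],q-p,rcond=None)[0];a=p+d*t[0];b=q+e*t[1]
    return (a+b)/2,np.linalg.norm(a-b)
E
python3 - <<'E'
from h import *
for n in('top','side'):
    im=viewer.read_camera(n);cv2.imwrite(f'pics/{n}0.png',im);m=viewer.camera_model(n);print(n,m)
E
```

```text
top {'fx': 458.44817958745347, 'fy': 458.44817958745347, 'cx': 277.22917864058195, 'cy': 212.40874882922287, 'k1': -0.132596975562666, 'position': array([3.91561820e-01, 5.27601171e-04, 1.36773310e+00]), 'attitude': array([[ 3.07879018e-04,  9.92294827e-01, -1.23898672e-01],
       [-9.99981095e-01,  1.06638711e-03,  6.05573247e-03],
       [ 6.14119595e-03,  1.23894465e-01,  9.92276397e-01]])}
side {'fx': 449.3742326843944, 'fy': 449.3742326843944, 'cx': 281.73536832993324, 'cy': 203.90663793043973, 'k1': -0.11862440011234274, 'position': array([ 0.14298529, -0.76771252,  0.73113344]), 'attitude': array([[ 0.9067065 ,  0.21596826, -0.36227204],
       [-0.42108503,  0.51219747, -0.74855939],
       [ 0.02388975,  0.83127099,  0.55535378]])}
```

View pics/top0.png

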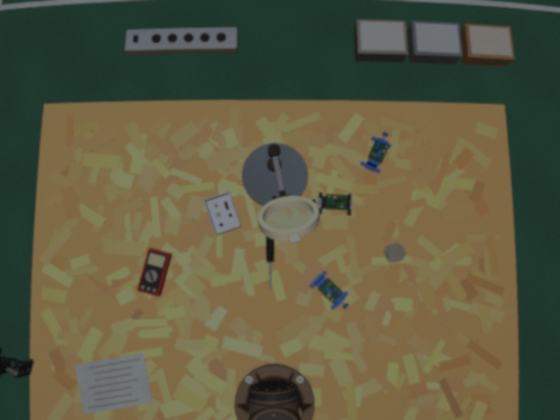

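View pics/side0.png

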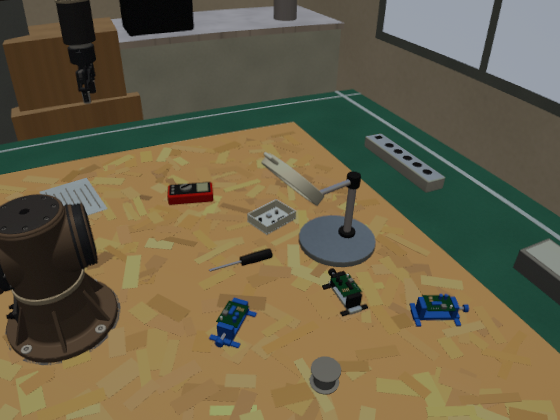

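The top view shows the hub near (274,150), the knuckle near (280,195), the tab near (294,238) and the black holder near (337,202). The holder is to the image's right, on the −y side. The blue ones are decoys.

```bash
python3 - <<'E'
from h import *
a=cv2.imread('pics/top0.png')[130:260,200:370];b=cv2.imread('pics/side0.png')[140:330,230:390]
g=lambda i:cv2.convertScaleAbs(i,alpha=1.6)
a=cv2.resize(g(a),None,fx=4.5,fy=4.5,interpolation=cv2.INTER_CUBIC);cv2.imwrite('pics/tc.png',a)
b=cv2.resize(g(b),None,fx=3,fy=3,interpolation=cv2.INTER_CUBIC);cv2.imwrite('pics/sc.png',b)
im=cv2.imread('pics/top0.png');hsv=cv2.cvtColor(im,cv2.COLOR_BGR2HSV)
m=cv2.inRange(hsv,(45,90,20),(85,255,130));m[:,:310]=0;m[:,360:]=0;m[:185]=0;m[220:]=0
ys,xs=np.where(m);P=np.array([onz('top',x,y,.04)[:2] for x,y in zip(xs,ys)])
r=cv2.minAreaRect((P*1000).astype(np.float32));print('board mm',len(xs),r)
print('hub',onz('top',274,150,.197),'foot',onz('top',275,175,.018))
E
```

```text
board mm 123 ((588.3635864257812, -180.1920928955078), (29.70182228088379, 59.45919418334961), 0.09124655276536942)
hub [0.70280123 0.00190892 0.197     ] foot [ 0.67319127 -0.00098673  0.018     ]
```

View pics/tc.png

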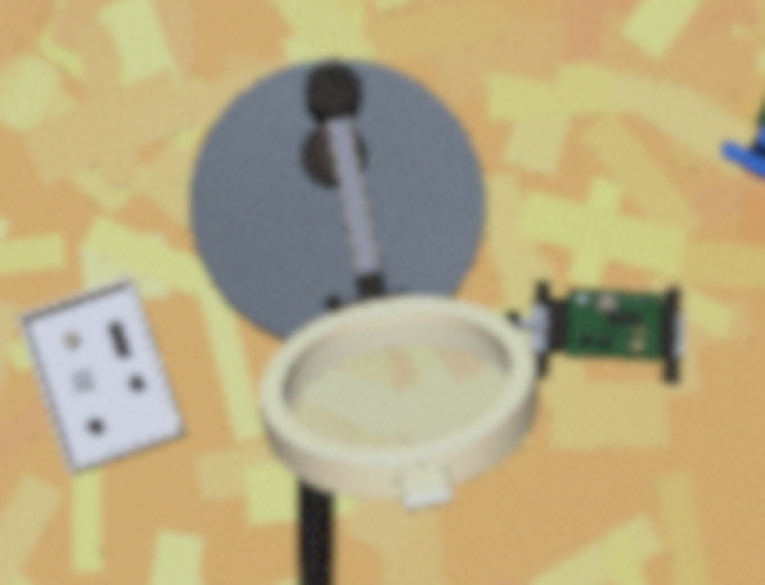

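View pics/sc.png

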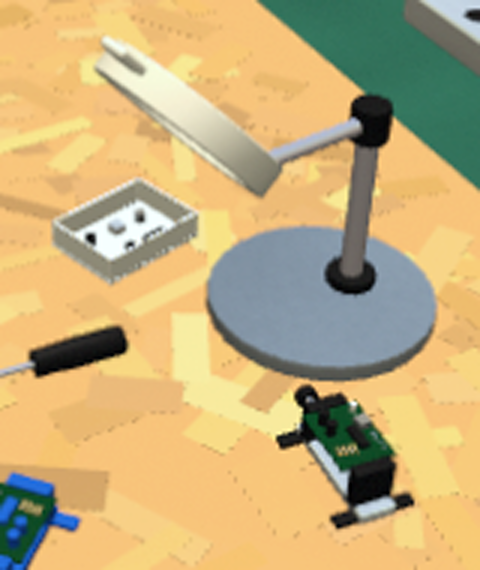

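The crops show the hub at (333,93), the rod running (339,120) to (366,270) and the tab at (427,490). Board corners are about (568,288), (668,292), (666,360) and (566,355) in top-crop pixels. In the side crop the tab is near (122,55).

```bash
python3 - <<'E'
from h import *
c=lambda x,y,z:onz('top',x/4.5+200-.4,y/4.5+130-.4,z)
s=lambda x,y:(x/3+230-.3,y/3+140-.3)
hub=c(333,93,.197);a=c(340,120,.184);b=c(366,268,.184)
B=np.array([c(*p,.04) for p in [(568,288),(668,292),(666,360),(566,355)]])
print('hub',hub,'rod',a,b,'board',B,B.mean(0))
print('sides',np.linalg.norm(np.diff(B,axis=0),axis=1))
d=b-a;print('arm ang from -x ccw',np.arctan2(-d[1],-d[0]))
bc=B.mean(0)-hub;print('board R',np.hypot(*bc[:2]),'target ang',np.arctan2(-bc[1],-bc[0]))
tab=two(427/4.5+199.6,488/4.5+129.6,*s(122,56));print('tab',tab,np.hypot(*(tab[0]-hub)[:2]))
print('hub2',two(333/4.5+199.6,93/4.5+129.6,*s(372,106)))
print('foot',c(338,207,.018))
o=status.observe();print(o['tool_pos'],o['tcp_rot'],o['opening'],o['clock'])
E
```

```text
hub [0.70207846 0.00295759 0.197     ] rod [ 0.68917039 -0.0011597   0.184     ] [ 0.60076806 -0.01638192  0.184     ] board [[ 0.61324128 -0.15046024  0.04      ]
 [ 0.61077026 -0.21617525  0.04      ]
 [ 0.56587035 -0.21397111  0.04      ]
 [ 0.56906479 -0.14855556  0.04      ]] [ 0.58973667 -0.18229054  0.04      ]
sides [0.06576145 0.04495398 0.0654935 ]
arm ang from -x ccw 0.17052026984597213
board R 0.21665075170943063 target ang 1.0256553333049434
tab (array([ 0.46412133, -0.04586676,  0.31150968]), np.float64(0.0005389264082063714)) 0.24291441320944054
hub2 (array([0.70414798, 0.00227825, 0.19425597]), np.float64(0.0029339962487678595))
foot [ 6.71354346e-01 -1.22048997e-04  1.80000000e-02]
[0.16481431 0.65409818 0.22373924] [[ 9.69678590e-01 -2.44383665e-01 -2.35731432e-04]
 [-2.44383739e-01 -9.69677432e-01 -1.50518599e-03]
 [ 1.39259418e-04  1.51715555e-03 -9.99998839e-01]] 0.08546112075703897 0.1
```

Call:
{"api": "step_arm", "payload": {"steps": [[[0.76,-0.99,0,0,0,-0.38],[0.76,-0.99,0,0,0,-0.38],[0.76,-0.99,0,0,0,-0.38],[0.76,-0.99,0,0,0,-0.38],[0.76,-0.99,0,0,0,-0.38],[0.76,-0.99,0,0,0,-0.38],[0.76,-0.99,0,0,0,-0.38],[0.76,-0.99,0,0,0,-0.38],[0.76,-0.99,0,0,0,-0.38],[0.76,-0.99,0,0,0,-0.38],[0.76,-0.99,0,0,0,-0.38],[0.76,-0.99,0,0,0,-0.38]]], "jaw": -1}}

```text
clock: 1.6
tool_pos: [0.3482, 0.4156, 0.2246]
tcp_rot: [[0.761, -0.648, 0.0], [-0.648, -0.761, -0.0], [0.0, -0.0, -1.0]]
force: [0.6, 1.1, -0.0]
opening: -0.0
finger_force: 0.0
```

Call:
{"api": "step_arm", "payload": {"steps": [[[0.76,-0.99,0,0,0,-0.38],[0.76,-0.99,0,0,0,-0.38],[0.76,-0.99,0,0,0,-0.38],[0.76,-0.99,0,0,0,-0.38],[0.76,-0.99,0,0,0,-0.38],[0.76,-0.99,0,0,0,-0.38],[0.76,-0.99,0,0,0,-0.38],[0.76,-0.99,0,0,0,-0.38],[0.76,-0.99,0,0,0,-0.38],[0.76,-0.99,0,0,0,-0.38],[0.76,-0.99,0,0,0,-0.38],[0.76,-0.99,0,0,0,-0.38]]]}}

```text
clock: 3.1
tool_pos: [0.5303, 0.1778, 0.2246]
tcp_rot: [[0.398, -0.917, 0.0], [-0.917, -0.398, -0.0], [0.0, -0.0, -1.0]]
force: [-0.4, 0.2, 0.4]
opening: -0.0001
finger_force: 0.0
```

Call:
{"api": "step_arm", "payload": {"steps": [[[0.6,-0.8,-0.2,0,0,-0.3],[0.6,-0.8,-0.2,0,0,-0.3],[0.6,-0.8,-0.2,0,0,-0.3],[0.6,-0.8,-0.2,0,0,-0.3],[0.6,-0.8,-0.2,0,0,-0.3],[0.6,-0.8,-0.2,0,0,-0.3],[0.5,-0.8,-0.2,0,0,-0.3],[0.4,-0.8,-0.2,0,0,-0.1],[0,0,0,0,0,0]]]}}

```text
clock: 4.22
tool_pos: [0.6199, 0.0499, 0.1919]
tcp_rot: [[0.189, -0.982, -0.001], [-0.982, -0.189, -0.0], [0.0, 0.001, -1.0]]
force: [0.1, 0.0, -0.3]
opening: 0.0
finger_force: 0.0
```

```bash
python3 - <<'E'
from h import *
a=viewer.read_camera('top')[120:260,200:370];b=viewer.read_camera('side')[80:270,210:400]
a=cv2.resize(a,None,fx=2.3,fy=3.2*.72,interpolation=cv2.INTER_CUBIC);b=cv2.resize(b,(390,390),interpolation=cv2.INTER_CUBIC)
h=max(a.shape[0],390);o=np.zeros((h,a.shape[1]+390,3),np.uint8);o[:a.shape[0],:a.shape[1]]=a;o[:390,a.shape[1]:]=b
cv2.imwrite('pics/m1.png',cv2.convertScaleAbs(o,alpha=1.5));print(status.observe()['tool_pos'])
E
```

```text
[0.61973444 0.05099046 0.19251677]
```

View pics/m1.png

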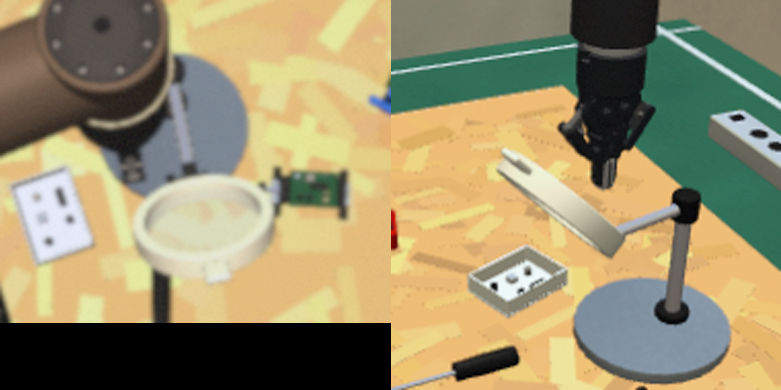

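The finger is clear of the rod on its +y side and at rod height. The head's ring is well away from the gripper. Next I approach and push slowly.

Call:
{"api": "step_arm", "payload": {"steps": [[[0.05,-0.4,0,0,0,0],[0.05,-0.4,0,0,0,0],[0.05,-0.4,0,0,0,0],[0.05,-0.4,0,0,0,0],[0.05,-0.3,0,0,0,0],[0.05,-0.2,0,0,0,0],[0.05,-0.2,0,0,0,0],[0.05,-0.2,0,0,0,0]]]}}

```text
clock: 5.32
tool_pos: [0.6278, 0.0011, 0.1926]
tcp_rot: [[0.191, -0.982, -0.0], [-0.982, -0.191, 0.0], [-0.0, -0.0, -1.0]]
force: [0.4, 0.7, -0.2]
opening: 0.0002
finger_force: 0.0
```

Call:
{"api": "step_arm", "payload": {"steps": [[[0.03,-0.15,0,0,0,0],[0.03,-0.15,0,0,0,0],[0.03,-0.15,0,0,0,0]]]}}

```text
clock: 5.7
tool_pos: [0.6295, -0.0078, 0.1926]
tcp_rot: [[0.191, -0.982, -0.0], [-0.982, -0.191, 0.0], [-0.0, 0.0, -1.0]]
force: [0.3, -0.2, 0.2]
opening: 0.0002
finger_force: 0.0
```

```bash
python3 - <<'E'
from h import *
b=viewer.read_camera('side')[130:220,280:400]
print(proj('side',[.63,-.0078,.167]),proj('side',[.63,-.0078,.18]))
cv2.imwrite('pics/m2.png',cv2.convertScaleAbs(cv2.resize(b,None,fx=6,fy=6,interpolation=cv2.INTER_CUBIC),alpha=1.7))
E
```

```text
(np.float64(327.5714445889805), np.float64(193.1138368877575)) (np.float64(328.01428685222646), np.float64(188.4282477186207))
```

View pics/m2.png

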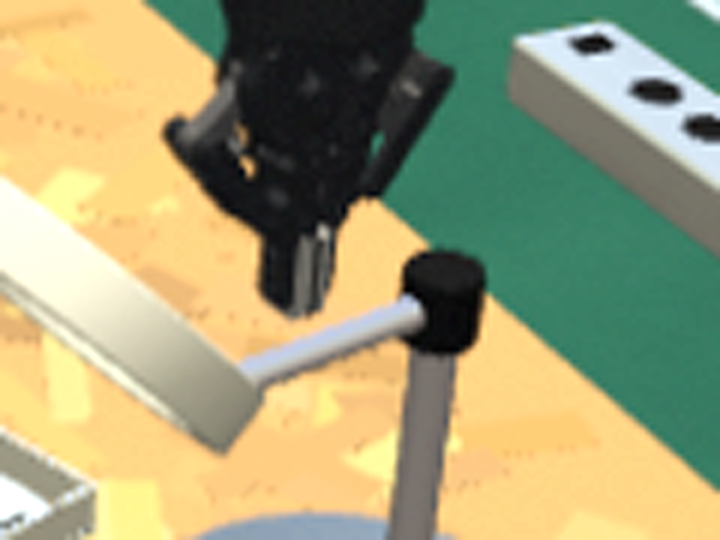

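The fingertip shows at (329.5,182.5), above the rod. It should be at row 193 for a tip at z=0.167, so I check the tip height from both pictures.

```bash
python3 - <<'E'
from h import *
for (u,v),P in (((313.3,171.1),(.62,.0505)),((329.5,182.5),(.6295,-.0078))):
    for z in(.167,.18,.192,.2): print(u,v,z,np.round(proj('side',[*P,z]),1))
# check with known: hub top and rod
print(proj('side',[.703,.002,.197]),proj('side',[.629,-.012,.18]), proj('side',[.703,.002,.018]))
o=status.observe();print(o['tool_pos'],o['opening'],o['force'])
E
```

```text
313.3 171.1 0.167 [312.2 182.2]
313.3 171.1 0.18 [312.5 177.6]
313.3 171.1 0.192 [312.8 173.3]
313.3 171.1 0.2 [313.  170.4]
329.5 182.5 0.167 [327.4 193.2]
329.5 182.5 0.18 [327.8 188.5]
329.5 182.5 0.192 [328.2 184.1]
329.5 182.5 0.2 [328.5 181.1]
(np.float64(352.8766087607138), np.float64(174.2750108216198)) (np.float64(328.53768594767996), np.float64(189.39039281809423)) (np.float64(345.2677114369445), np.float64(233.50239587724263))
[ 0.62958636 -0.00810774  0.19258592] 0.00027265324830237625 [-0.10588222 -1.04298149 -0.72287086]
```

Call:
{"api": "step_arm", "payload": {"steps": [[[0,0.6,0,0,0,0],[0,0.6,0,0,0,0],[0,0.6,0,0,0,0],[0,0,-0.5,0,0,0],[0,0,-0.5,0,0,0],[0,0,-0.4,0,0,0],[0,0,0,0,0,0]]]}}

```text
clock: 6.62
tool_pos: [0.629, 0.0279, 0.1634]
tcp_rot: [[0.19, -0.982, -0.002], [-0.982, -0.19, -0.001], [0.0, 0.002, -1.0]]
force: [0.5, 0.2, 0.9]
opening: 0.0004
finger_force: 0.0
```

Call:
{"api": "step_arm", "payload": {"steps": [[[0,-0.3,0,0,0,0],[0,-0.3,0,0,0,0],[0,-0.2,0,0,0,0],[0,-0.2,0,0,0,0],[0,-0.15,0,0,0,0],[0,-0.15,0,0,0,0]]]}}

```text
clock: 7.38
tool_pos: [0.6298, 0.0027, 0.1647]
tcp_rot: [[0.191, -0.982, 0.001], [-0.982, -0.191, 0.001], [-0.001, -0.001, -1.0]]
force: [0.3, 3.8, 0.3]
opening: 0.0004
finger_force: 1.5
```

Contact at about 3.8 N. Next I follow the arc.

Call:
{"api": "step_arm", "payload": {"steps": [[[0,-0.18,0,0,0,0.5],[0,-0.18,0,0,0,0.5],[0,-0.18,0,0,0,0.5],[0,-0.18,0,0,0,0.5],[0.04,-0.18,0,0,0,0.5],[0.04,-0.18,0,0,0,0.5],[0.04,-0.18,0,0,0,0.5],[0.04,-0.18,0,0,0,0.5],[0.09,-0.17,0,0,0,0.5],[0.09,-0.17,0,0,0,0.5],[0.09,-0.17,0,0,0,0.5]]]}}

```text
clock: 8.75
tool_pos: [0.6379, -0.0365, 0.1646]
tcp_rot: [[0.677, -0.736, -0.0], [-0.736, -0.677, 0.0], [-0.001, 0.0, -1.0]]
force: [-1.8, 2.3, 1.6]
opening: 0.0003
finger_force: 1.3
```

```bash
python3 - <<'E'
from h import *
a=viewer.read_camera('top')[120:270,220:400];b=viewer.read_camera('side')[80:340,200:460]
a=cv2.resize(a,(420,350),interpolation=cv2.INTER_CUBIC);b=cv2.resize(b,(380,380),interpolation=cv2.INTER_CUBIC)
o=np.zeros((380,800,3),np.uint8);o[:350,:420]=a;o[:,420:]=b
cv2.imwrite('pics/m3.png',cv2.convertScaleAbs(o,alpha=1.5))
E
```

```text
(no output)
```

View pics/m3.png

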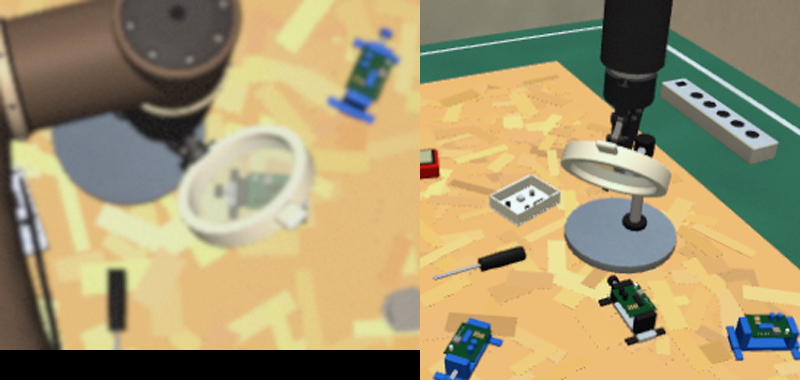

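The arm has swung well round, with the tab at about (344.3,211.7) in the top view. The foot looks unmoved. I work out the arm angle.

```bash
python3 - <<'E'
from h import *
p=onz('top',344.3,211.7,.311);d=p-[.703,.002,0];print(p,np.hypot(*d[:2]),np.arctan2(-d[1],-d[0]))
o=status.observe();c=np.array(o['tool_pos'])-[.703,.002,0]
r=np.hypot(*c[:2]);print(np.arctan2(-c[1],-c[0])+np.arcsin(.017/r),r,o['tool_pos'],o['force'])
E
```

```text
[ 0.52534262 -0.16234532  0.311     ] 0.24201555297626762 0.7464939772040711
0.7672892303797952 0.07558896719975929 [ 0.63818411 -0.03689207  0.16458412] [-0.92626222  0.19961164  0.78013434]
```

Call:
{"api": "step_arm", "payload": {"steps": [[[0.11,-0.17,0,0,0,0.5],[0.11,-0.16,0,0,0,0.5],[0.12,-0.16,0,0,0,0.5],[0.13,-0.16,0,0,0,0.5],[0.15,-0.15,0,0,0,0.5],[0,0,0,0,0,0]]]}}

```text
clock: 9.6
tool_pos: [0.6506, -0.0528, 0.1645]
tcp_rot: [[0.836, -0.548, -0.0], [-0.548, -0.836, -0.0], [0.0, 0.0, -1.0]]
force: [0.3, 0.1, 0.3]
opening: -0.0002
finger_force: 0.0
```

```bash
python3 - <<'E'
from h import *
o=status.observe();c=np.array(o['tool_pos'])-[.703,.002,0]
r=np.hypot(*c[:2]);print(np.arctan2(-c[1],-c[0])+np.arcsin(.017/r),r,o['tool_pos'],o['force'],o['qpos'])
E
```

```text
1.0338295230109924 0.07586797321725462 [ 0.65057043 -0.05283694  0.16449607] [0.28219982 0.06503208 0.32260097] [ 1.24532312e+01  2.08371555e+01 -7.01626090e+00  1.44144502e-02
 -6.21525233e+01  4.42968046e+01]
```

Arm at 1.03 rad and contact unloaded. Next I back off, rise, and go over the tab, turning the tool 90° so its thin side is radial.

Call:
{"api": "step_arm", "payload": {"steps": [[[-0.4,0.25,0,0,0,0],[-0.5,0.3,0,0,0,0],[0,0,0.9,0,0,0],[0,0,1,0,0,0],[0,0,1,0,0,0],[0,0,1,0,0,0],[0,0,1,0,0,0],[0,0,1,0,0,0],[0,0,1,0,0,0],[0,0,1,0,0,0],[0,0,1,0,0,0],[0,0,1,0,0,0]]]}}

```text
clock: 11.1
tool_pos: [0.6324, -0.0417, 0.3651]
tcp_rot: [[0.837, -0.547, 0.002], [-0.547, -0.837, -0.0], [0.002, -0.001, -1.0]]
force: [1.4, 0.3, 0.1]
opening: 0.0002
finger_force: 0.0
```

Call:
{"api": "step_arm", "payload": {"steps": [[[0,0,1,0,0,1],[-0.3,-0.8,0,0,0,1],[-0.3,-0.8,0,0,0,1],[-0.3,-0.8,0,0,0,1],[-0.3,-0.8,0,0,0,1],[-0.3,-0.8,0,0,0,1],[-0.3,-0.8,0,0,0,1],[-0.3,-0.8,0,0,0,1],[-0.3,-0.8,0,0,0,1],[-0.3,-0.8,0,0,0,1],[-0.3,-0.8,0,0,0,1],[0,-0.4,0,0,0,1]]]}}

```text
clock: 12.6
tool_pos: [0.572, -0.2105, 0.3846]
tcp_rot: [[0.812, 0.584, 0.002], [0.584, -0.812, -0.001], [0.001, 0.002, -1.0]]
force: [-0.1, -0.5, -0.4]
opening: 0.0001
finger_force: 0.0
```

Call:
{"api": "step_arm", "payload": {"steps": [[[0,0,0,0,0,1],[0,0,0,0,0,1],[0,0,0,0,0,1],[0,0,0,0,0,0.6],[0,0,0,0,0,0]]]}}

```text
clock: 13.22
tool_pos: [0.5724, -0.2097, 0.3841]
tcp_rot: [[0.556, 0.831, 0.002], [0.831, -0.556, -0.0], [0.001, 0.002, -1.0]]
force: [-0.4, -0.4, -0.3]
opening: -0.0
finger_force: 0.0
```

```bash
python3 - <<'E'
from h import *
a=viewer.read_camera('top')[120:270,220:400];b=viewer.read_camera('side')[30:330,200:500]
a=cv2.resize(a,(360,300),interpolation=cv2.INTER_CUBIC);b=cv2.resize(b,(440,440),interpolation=cv2.INTER_CUBIC)
o=np.zeros((440,800,3),np.uint8);o[:300,:360]=a;o[:,360:]=b
cv2.imwrite('pics/m4.png',cv2.convertScaleAbs(o,alpha=1.5))
t=status.observe()['tool_pos'];print(t,proj('side',t))
E
```

```text
[ 0.57245478 -0.20966793  0.38355261] (np.float64(366.90664462541173), np.float64(151.65089033544632))
```

View pics/m4.png

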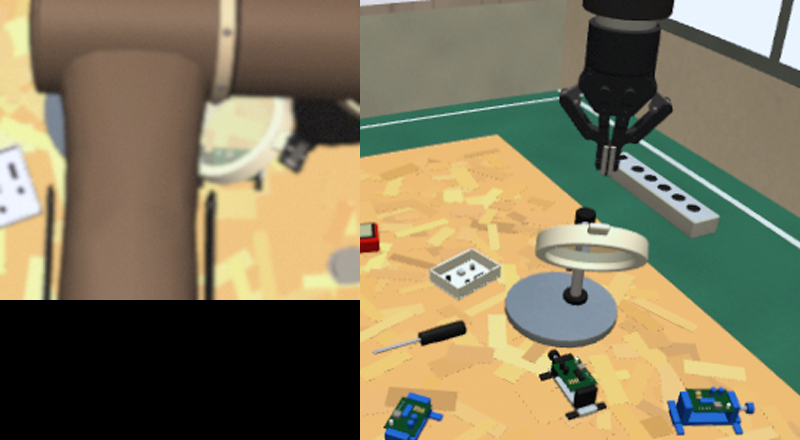

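The tip is at (368.4,149.3) and the tab at (362.3,186.8) in the side view. I compare the tab with its prediction to pin down the arm angle.

```bash
python3 - <<'E'
from h import *
for th in(.95,1.0,1.05,1.1): print(th,np.round(proj('side',[.703-.242*np.cos(th),.002-.242*np.sin(th),.311]),1))
print(onz('side',362.3,186.8,.311))
E
```

```text
0.95 [352.7 184.8]
1.0 [359.3 185.5]
1.05 [366. 186.]
1.1 [372.6 186.4]
[ 0.57481533 -0.20756394  0.311     ]
```

Call:
{"api": "step_arm", "payload": {"steps": [[[0,0,-0.8,0,0,0],[0,0,-0.8,0,0,0],[0,0,-0.3,0,0,0],[0,0,-0.3,0,0,0],[0,0,0,0,0,0]]]}}

```text
clock: 13.95
tool_pos: [0.5724, -0.2097, 0.3382]
tcp_rot: [[0.556, 0.831, -0.001], [0.831, -0.556, 0.0], [-0.0, -0.0, -1.0]]
force: [-0.1, 0.0, 1.0]
opening: -0.0001
finger_force: 0.0
```

Call:
{"api": "step_arm", "payload": {"steps": [[[0,0,-0.3,0,0,0],[0,0,-0.2,0,0,0],[0,0,-0.2,0,0,0],[0,0,-0.2,0,0,0]]]}}

```text
clock: 14.45
tool_pos: [0.5725, -0.2097, 0.3203]
tcp_rot: [[0.556, 0.831, -0.0], [0.831, -0.556, -0.0], [-0.0, -0.0, -1.0]]
force: [-0.8, 0.2, -0.6]
opening: 0.0
finger_force: 0.0
```

Call:
{"api": "step_arm", "payload": {"steps": [[[0,0,-0.15,0,0,0],[0,0,-0.15,0,0,0],[-0.03,-0.05,-0.15,0,0,0]]]}}

```text
clock: 14.82
tool_pos: [0.5717, -0.2124, 0.3135]
tcp_rot: [[0.556, 0.831, 0.001], [0.831, -0.556, -0.003], [-0.002, 0.003, -1.0]]
force: [-4.9, -6.0, 10.4]
opening: 0.0001
finger_force: 5.1
```

Call:
{"api": "step_arm", "payload": {"steps": [[[-0.1,-0.17,-0.12,0,0,0],[-0.1,-0.17,-0.15,0,0,0],[-0.09,-0.15,-0.18,0,0,0]]]}}

```text
clock: 15.2
tool_pos: [0.566, -0.2215, 0.3035]
tcp_rot: [[0.556, 0.831, 0.001], [0.831, -0.556, -0.002], [-0.001, 0.002, -1.0]]
force: [-1.8, -3.8, 6.4]
opening: 0.0001
finger_force: 2.9
```

Call:
{"api": "step_arm", "payload": {"steps": [[[-0.1,-0.17,-0.2,0,0,0],[-0.1,-0.17,-0.2,0,0,0],[-0.1,-0.16,-0.22,0,0,0],[-0.09,-0.15,-0.23,0,0,0],[-0.08,-0.14,-0.24,0,0,0],[-0.08,-0.13,-0.24,0,0,0]]]}}

```text
clock: 15.95
tool_pos: [0.555, -0.2389, 0.2753]
tcp_rot: [[0.556, 0.831, -0.0], [0.831, -0.556, 0.0], [0.0, -0.0, -1.0]]
force: [-0.8, -1.1, 2.8]
opening: -0.0001
finger_force: 1.3
```

Call:
{"api": "step_arm", "payload": {"steps": [[[-0.08,-0.13,-0.24,0,0,0],[-0.08,-0.13,-0.24,0,0,0],[-0.07,-0.12,-0.24,0,0,0],[-0.07,-0.12,-0.24,0,0,0],[-0.07,-0.11,-0.24,0,0,0],[-0.06,-0.1,-0.24,0,0,0],[-0.06,-0.1,-0.24,0,0,0],[-0.06,-0.09,-0.24,0,0,0],[-0.05,-0.08,-0.24,0,0,0],[-0.05,-0.07,-0.24,0,0,0],[-0.04,-0.06,-0.24,0,0,0]]]}}

```text
clock: 17.32
tool_pos: [0.5413, -0.2612, 0.2229]
tcp_rot: [[0.556, 0.831, 0.0], [0.831, -0.556, -0.0], [0.0, 0.0, -1.0]]
force: [0.0, 0.1, 1.5]
opening: -0.0001
finger_force: 0.4
```

Call:
{"api": "step_arm", "payload": {"steps": [[[-0.03,-0.04,-0.2,0,0,0],[-0.02,-0.03,-0.2,0,0,0],[-0.02,-0.03,-0.2,0,0,0],[-0.01,-0.02,-0.2,0,0,0],[-0.01,-0.02,-0.2,0,0,0],[0,0,-0.2,0,0,0],[0,0,-0.15,0,0,0]]]}}

```text
clock: 18.2
tool_pos: [0.5394, -0.2638, 0.1959]
tcp_rot: [[0.556, 0.831, -0.0], [0.831, -0.556, 0.0], [-0.0, -0.0, -1.0]]
force: [-0.2, -0.3, 0.1]
opening: 0.0001
finger_force: 0.4
```

Call:
{"api": "step_arm", "payload": {"steps": [[[0,0,-0.1,0,0,0],[0,0,-0.1,0,0,0]]]}}

```text
clock: 18.45
tool_pos: [0.5395, -0.2638, 0.1921]
tcp_rot: [[0.556, 0.831, 0.0], [0.831, -0.556, 0.0], [0.0, -0.0, -1.0]]
force: [0.0, -0.0, 1.0]
opening: 0.0
finger_force: 0.4
```

Call:
{"api": "step_arm", "payload": {"steps": [[[0,0,-0.1,0,0,0],[0,0,-0.1,0,0,0]]]}}

```text
clock: 18.7
tool_pos: [0.5396, -0.2639, 0.1881]
tcp_rot: [[0.556, 0.831, 0.0], [0.831, -0.556, -0.0], [0.0, 0.0, -1.0]]
force: [-1.1, -1.3, 1.7]
opening: 0.0
finger_force: 0.4
```

Call:
{"api": "step_arm", "payload": {"steps": [[[0,0,-0.08,0,0,0],[0,0,0,0,0,0]]]}}

```text
clock: 18.95
tool_pos: [0.5395, -0.2638, 0.1864]
tcp_rot: [[0.556, 0.831, -0.0], [0.831, -0.556, 0.0], [0.0, -0.0, -1.0]]
force: [-0.1, -0.2, 0.3]
opening: 0.0001
finger_force: 0.0
```

Call:
{"api": "step_arm", "payload": {"steps": [[[0,0,-0.08,0,0,0],[0,0,-0.04,0,0,0]]]}}

```text
clock: 19.2
tool_pos: [0.5395, -0.2639, 0.1842]
tcp_rot: [[0.556, 0.831, 0.0], [0.831, -0.556, -0.0], [-0.0, 0.0, -1.0]]
force: [-0.9, -0.3, 1.0]
opening: 0.0001
finger_force: 0.4
```

Call:
{"api": "step_arm", "payload": {"steps": [[[0,0,-0.04,0,0,0],[0,0,0,0,0,0]]]}}

```text
clock: 19.45
tool_pos: [0.5395, -0.2639, 0.1833]
tcp_rot: [[0.556, 0.831, 0.0], [0.831, -0.556, 0.0], [0.0, -0.0, -1.0]]
force: [-0.2, 0.3, 0.6]
opening: -0.0005
finger_force: 0.2
```

Not yet on the stop: the force is small. I keep going in 1 mm steps.

Call:
{"api": "step_arm", "payload": {"steps": [[[0,0,-0.05,0,0,0],[0,0,-0.05,0,0,0]]]}}

```text
clock: 19.7
tool_pos: [0.5395, -0.2639, 0.1814]
tcp_rot: [[0.556, 0.831, 0.0], [0.831, -0.556, -0.0], [-0.0, 0.0, -1.0]]
force: [-0.3, -0.8, 0.4]
opening: -0.0
finger_force: 0.4
```

Call:
{"api": "step_arm", "payload": {"steps": [[[0,0,-0.03,0,0,0],[0,0,0,0,0,0]]]}}

```text
clock: 19.95
tool_pos: [0.5395, -0.2639, 0.1807]
tcp_rot: [[0.556, 0.831, 0.0], [0.831, -0.556, 0.0], [0.0, -0.0, -1.0]]
force: [-0.8, -0.1, 0.6]
opening: -0.0004
finger_force: 0.2
```

Call:
{"api": "step_arm", "payload": {"steps": [[[0,0,-0.05,0,0,0],[0,0,0,0,0,0]]]}}

```text
clock: 20.2
tool_pos: [0.5396, -0.2639, 0.1799]
tcp_rot: [[0.556, 0.831, 0.0], [0.831, -0.556, -0.0], [0.0, 0.0, -1.0]]
force: [-1.1, 0.2, 1.4]
opening: -0.0001
finger_force: 0.8
```

Call:
{"api": "step_arm", "payload": {"steps": [[[0,0,-0.05,0,0,0],[0,0,0,0,0,0]]]}}

```text
clock: 20.45
tool_pos: [0.54, -0.2641, 0.1795]
tcp_rot: [[0.556, 0.831, 0.001], [0.831, -0.556, -0.001], [0.0, 0.001, -1.0]]
force: [-1.0, -0.2, 5.3]
opening: 0.0001
finger_force: 2.4
```

Call:
{"api": "step_arm", "payload": {"steps": [[[0,0,-0.03,0,0,0],[0,0,0,0,0,0]]]}}

```text
clock: 20.7
tool_pos: [0.5402, -0.2643, 0.1793]
tcp_rot: [[0.556, 0.831, 0.002], [0.831, -0.556, -0.001], [0.0, 0.002, -1.0]]
force: [-0.5, -0.6, 7.1]
opening: 0.0
finger_force: 3.3
```

Call:
{"api": "step_arm", "payload": {"steps": [[[0,0,0.1,0,0,0],[0,0,0.4,0,0,0],[0,0,1,0,0,0],[0,0,1,0,0,0],[-0.3,-0.5,1,0,0,0],[-0.5,-0.9,0.5,0,0,0],[-0.6,-0.9,0.5,0,0,0],[-0.7,-0.9,0,0,0,0],[-0.8,-0.9,0,0,0,0],[-0.9,-0.9,0,0,0,0],[-0.9,-0.9,0,0,0,0],[-0.9,-0.9,0,0,0,0]]]}}

```text
clock: 22.2
tool_pos: [0.4256, -0.401, 0.2673]
tcp_rot: [[0.557, 0.831, -0.001], [0.831, -0.557, 0.001], [0.0, -0.001, -1.0]]
force: [0.9, 0.1, 1.1]
opening: -0.0002
finger_force: 0.0
```

Call:
{"api": "step_arm", "payload": {"steps": [[[-0.9,-0.9,0,0,0,0],[-0.9,-0.9,0,0,0,0],[-0.9,-0.9,0,0,0,0],[-0.9,-0.9,0,0,0,0],[-0.9,-0.9,0,0,0,0],[0,0,0,0,0,0]]]}}

```text
clock: 22.95
tool_pos: [0.3526, -0.462, 0.2668]
tcp_rot: [[0.597, 0.802, -0.025], [0.8, -0.598, -0.045], [-0.051, 0.007, -0.999]]
force: [-0.0, -0.6, 0.4]
opening: -0.0003
finger_force: 0.0
```

```bash
python3 - <<'E'
from h import *
A=viewer.read_camera('top');B=viewer.read_camera('side');cv2.imwrite('pics/tE.png',A);cv2.imwrite('pics/sE.png',B)
a=cv2.resize(A[130:250,240:390],(450,360),interpolation=cv2.INTER_CUBIC);b=cv2.resize(B[150:330,270:445],(350,360),interpolation=cv2.INTER_CUBIC)
cv2.imwrite('pics/m5.png',cv2.convertScaleAbs(np.hstack([a,b]),alpha=1.5))
print(status.observe()['tool_pos'],status.observe()['clock'])
E
```

```text
[ 0.35345931 -0.46171953  0.26689239] 23.05
```

View pics/m5.png

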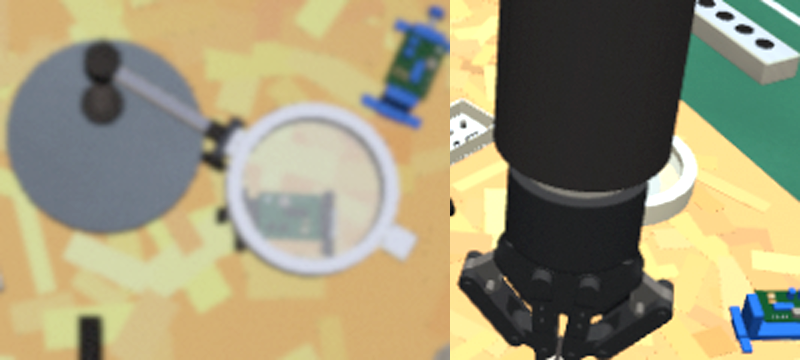

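The lens looks level, with its ring centred at about (344,192.7). The foot is at (274.8,175.5), the same as before. I check the lens against the board.

```bash
python3 - <<'E'
from h import *
A=cv2.imread('pics/tE.png')
L=onz('top',343.7,192.4,.191);T=onz('top',240+399/3-.3,130+243/3-.3,.187)
hub=onz('top',273.7,150,.197)
print('lens',L,'hub',hub,'R',np.hypot(*(L-hub)[:2]),'tabR',np.hypot(*(T-hub)[:2]))
d=L-hub;print('ang',np.arctan2(-d[1],-d[0]),'to board',L[:2]-[.590,-.182])
E
```

```text
lens [ 0.59133369 -0.18021707  0.191     ] hub [0.70279992 0.00269627 0.197     ] R 0.21420086521766793 tabR 0.30398792696854177
ang 1.023498325749513 to board [0.00133369 0.00178293]
```

```bash
python3 -c "
from cell import ticket;print(ticket.finish_job())"
```

```text
the job is handed in; nothing more can be done
None
```

The job is handed in: the lens sits about 2 mm from the board's centre, the head was pressed onto its stop with about 7 N, the foot shows no movement in the camera views, and the clock read 23 s; no verdict came back.

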